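# Sort spring plungers by push resistance at the lens bench

### The arm

A 7-joint arm with a two-finger parallel gripper is mounted at the origin on the work surface. World frame = base frame: x ahead of the robot, y to its left, z up, the work surface at z = 0. Lengths are in mm, angles in rad, forces in N, time in s.
With the tool pointing down it reaches from about 425 to 1025 mm from the base axis. Payload 9.4 kg.
Tool frame: the origin (TCP) lies at the very end of the fingers, on their centre line; the grasp point (between the pads) lies robot.grasp_offset behind it (robot.grasp_offset is the distance from the TCP to the grasp point, in mm); z points along the fingers, y is the line along which they close (so a half turn about z gives the same grasp; the last joint's range is limited). The gripper opens to 93 mm and grips with 3 to 60 N. Pads are 15 mm wide; open, the fingers measure 128 mm over their backs; the gripper's body (75 mm by 188 mm) begins 65 mm behind the grasp point.
Start: joints at [1.217, 0.599, -0.003, 1.599, 0.002, 0.943, -0.08], TCP at [198.117, -697.405, 218.618] pointing down, gripper open.
Joint ranges: [-2.57, 2.57], [-0.35, 1.97], [-1.29, 1.29], [0.11, 2.56], [-1.05, 4.19], [0.11, 1.86], [-2.63, 2.63]. Speed limits (rad/s): [2.22, 2.22, 3.01, 3.01, 3.14, 3.14, 3.14].

### API

Orientations are given as a rotation vector (axis times angle).
In Python, from cell import sensors, optics, job_done, robot gives the robot as it stands.
- The arm moves only by the tool jog_arm, never from a script. Its argument "plan" is one flat list of numbers, 5 for each row, row after row: the opening, from 0 (shut) to 1 (fully open), then the shift along the tool's x, y, z scaled (see below), then the turn about the tool's z scaled (see below). In form: [claw, x, y, z, roll, claw, x, y, z, roll, ...]. A call has 1 to 10 rows; each row is the pose to reach, as a shift and turn from the pose commanded when the call began, along the tool's axes at that moment, turning the shorter way round; what a row does not reach only later rows make up. The controller multiplies each number of a shift by 20 cm and each number of a turn by pi rad. A row lasts 1/10 s, in which the tool goes at most 50 mm and 8.59 degrees, less where a joint would pass 70% of its speed; a pose out of reach is approached as far as the arm can. A call with a number of a shift or a turn outside -1 to 1 is refused whole. A call with a gripper value outside its range is refused whole. The fingers move at their own pace and stop on an object; "newtons" is the grip in N (left out, the last holds). Time passes only in rows, so rows that repeat a pose let the fingers close. It gives the time, the measured TCP pose, the force, the opening and the grip force at its end, in the units of the state.
- sensors.state(): the state, without advancing time (a new reading comes with each control period).
- optics.get_image(name): name is "side" or "top"; returns a dict with "image" (384x512x3 uint8, red, green, blue), "range_z" (384x512 float32, mm along the optical axis (not along the pixel's ray), 0 where there is no reading), "fx", "fy", "cx", "cy" (pixels), "R" (3x3) and "t" (3): a world point X has camera coordinates R X + t. Camera axes: x right, y down, z forward; pixel columns grow to the right and rows downward; lengths in mm; the calibration is good to about 2 mm. A picture is of the moment at which its call begins.
- job_done(): hands the job in; it is judged then, once.
The state is a dict: "t": time; "qpos": joint angles; "joint_velocities": joint speeds; "effort": joint torques, N m; "eef_pos": TCP position; "tcp_rot": TCP orientation; "wrist_force": force on the tool from outside, world axes, zero at the start; "moment": the same for the moment, N m; "finger_gap": opening from 0.0 (shut) to 1.0 (fully open); "grip_force": force on a finger pad.
Only numpy, scipy, OpenCV 4.12 (cv2) and the standard library are available. Lean on these libraries where they do the work, as an engineer would, in place of code of your own. Each camera call takes 0.05 s, during which the arm holds its last target. There are 200 camera calls.

### The job

Three spring plungers for the lens tester, alike to the eye, stand on the green mat. Push down on their orange caps to feel which are stiff and which are weak, then set every stiff one in the yellow bin and every weak one in the blue bin, put down gently and left standing upright on the bin's floor. Leave everything else on the bench where it is.

Things in the scene. Friction and masses are not known exactly. Their poses are not given: they have to be found in the camera images.
- unit_a_mid (a point): spring plunger, one of three look-alikes, standing upright: aluminium foot 56 mm diameter, 10 mm thick; black barrel 40 mm diameter, 10 to 72 mm above the underside; orange push cap 30 mm diameter on a rod, its flat top 98 mm above the underside; about 0.35 kg. Point on the axis, 49 mm above the underside; z up. Stiff and weak ones cannot be told apart by eye or place.
- plunger_a (a joint): how far the orange cap of plunger a is pushed in, m: 0 free, 0.014 fully in; it springs back. A stiff one takes about 3.5 N to start, 10 N at 7 mm, 16 N at full travel; a weak one 1.2 N, 2 N and 3 N. Of the three at least one is stiff and at least one weak.
- unit_b_mid (a point): spring plunger, one of three look-alikes, standing upright: aluminium foot 56 mm diameter, 10 mm thick; black barrel 40 mm diameter, 10 to 72 mm above the underside; orange push cap 30 mm diameter on a rod, its flat top 98 mm above the underside; about 0.35 kg. Point on the axis, 49 mm above the underside; z up. Stiff and weak ones cannot be told apart by eye or place.
- plunger_b (a joint): how far the orange cap of plunger b is pushed in, m: 0 free, 0.014 fully in; it springs back. A stiff one takes about 3.5 N to start, 10 N at 7 mm, 16 N at full travel; a weak one 1.2 N, 2 N and 3 N. Of the three at least one is stiff and at least one weak.
- unit_c_mid (a point): spring plunger, one of three look-alikes, standing upright: aluminium foot 56 mm diameter, 10 mm thick; black barrel 40 mm diameter, 10 to 72 mm above the underside; orange push cap 30 mm diameter on a rod, its flat top 98 mm above the underside; about 0.35 kg. Point on the axis, 49 mm above the underside; z up. Stiff and weak ones cannot be told apart by eye or place.
- plunger_c (a joint): how far the orange cap of plunger c is pushed in, m: 0 free, 0.014 fully in; it springs back. A stiff one takes about 3.5 N to start, 10 N at 7 mm, 16 N at full travel; a weak one 1.2 N, 2 N and 3 N. Of the three at least one is stiff and at least one weak.
- bin_yellow: yellow open bin for stiff plungers, fixed: 158 mm (its x) by 198 mm (its y) and 50 mm high outside, walls and floor 4 mm thick; origin at the centre of its underside, z up. Two plungers fit side by side along y.
- bin_blue: blue open bin for weak plungers, fixed: 158 mm (its x) by 198 mm (its y) and 50 mm high outside, walls and floor 4 mm thick; origin at the centre of its underside, z up. Two plungers fit side by side along y.
- spectacles_mid (a point): black-framed spectacles, 139 mm wide (along its y), 135 mm long, 42 mm high, standing with the side arms open; point in the middle between the arms, 30 mm behind the frame front, 20 mm up. A bystander.
- lens_amber: amber lens blank, disc of 68 mm diameter, 9 mm high; origin at the centre of its underside. A bystander.
- lens_pale: pale blue lens blank, disc of 68 mm diameter, 9 mm high; origin at the centre of its underside. A bystander.
- loupe: black and steel loupe, 36 mm diameter, 22 mm high, standing on the mat; origin at the centre of its underside. A bystander.
- cleaner: white cleaner bottle with green label and blue cap, 48 mm diameter, 130 mm high, standing; origin at the centre of its underside. A bystander.
- screwdriver_grip (a point): screwdriver lying at the far edge of the mat, about 200 mm long; point at the middle of its handle. A bystander.
Not all that is in view belongs to the job. Leave any red look-alike of the part that bears unit_c_mid alone. What is shaped like the part that bears unit_a_mid but purple is not meant.

How it is judged (in metres and radians):
On the way:
1. a plunger's cap is pushed in by more than 2 mm to feel its spring, while all three still stand on the mat (value of joint any of plunger_a, plunger_b, plunger_c above 0.002 m and distance of each of unit_a_mid, unit_b_mid, unit_c_mid from where it was at the start of the episode below 0.03 m), for 0.02 s.
At the end, for the whole second after the job is handed in: Every stiff plunger stands in the yellow bin and every weak one in the blue bin: foot on the bin floor (height within 8 mm), its axis within the bin's walls (60 mm of the bin's centre along its x, 80 mm along its y), upright within 0.15 rad (x of unit_a_mid in the frame of bin_yellow between -0.06 and 0.06 m and y of unit_a_mid in the frame of bin_yellow between -0.08 and 0.08 m and z of unit_a_mid in the frame of bin_yellow between 0.045 and 0.061 m and angle between each of unit_a_mid, unit_b_mid, unit_c_mid's own z axis and vertical below 0.15 rad and x of unit_b_mid in the frame of bin_blue between -0.06 and 0.06 m and y of unit_b_mid in the frame of bin_blue between -0.08 and 0.08 m and z of unit_b_mid in the frame of bin_blue between 0.045 and 0.061 m and x of unit_c_mid in the frame of bin_yellow between -0.06 and 0.06 m and y of unit_c_mid in the frame of bin_yellow between -0.08 and 0.08 m and z of unit_c_mid in the frame of bin_yellow between 0.045 and 0.061 m); the robot touches nothing.
It fails at once if a bystander (spectacles, lens blanks, loupe, bottle, screwdriver) is shifted by more than 20 mm (distance of any of spectacles_mid, lens_amber, lens_pale, loupe, cleaner, screwdriver_grip from where it was at the start of the episode above 0.02 m).
It fails at once if a plunger is dropped or rammed into a bin (over 80 N between a plunger and a bin) (contact force between any of unit_a, unit_b, unit_c and bin_yellow above 80 N or contact force between any of unit_a, unit_b, unit_c and bin_blue above 80 N).
It also fails if it takes over 69 s, if anything falls off the work surface, if the arm or the gripper's body presses on something with over 40 N, if the wrist force passes 120 N, or if a joint passes its speed limit or range.

## Working session

There is one attempt and no reset: what is moved stays moved. The work goes in short steps, Python scripts to look and compute and a tool call to move; the robot and the scene stay as the last step left them, time stands still between calls to the robot, and variables do not carry over. Pictures are saved under pics/ and viewed, at most 10 in all, crops included, and the job is handed in when it is done.

Besides the shell and the picture viewer there is one more tool, called after "Call:" as a command line: name --argument value ..., lists and objects as JSON in quotes. jog_arm: Moves the arm, as the interface text tells. Shifts and turns lie within -1 to 1; 1 stands for 20 cm of shift or pi rad of turn. Its arguments: {"type":"object","properties":{"plan":{"type":"array","items":{"type":"number","minimum":-1,"maximum":1}},"newtons":{"type":"number"}},"required":["plan"]}

```bash
mkdir -p pics
python3 - <<'E'
from cell import sensors, optics, robot
import cv2,numpy as np
s=sensors.state();print(s, robot.grasp_offset)
for n in("side","top"):
    d=optics.get_image(n);np.save(f"{n}0.npy",d,allow_pickle=True)
    cv2.imwrite(f"pics/{n}0.png",d["image"][:,:,::-1]);print(n,d["R"],d["t"],d["fx"],d["fy"],d["cx"],d["cy"])
E
```

```text
{'t': 0.0, 'qpos': array([ 1.21734325,  0.60015078, -0.00253224,  1.60008903,  0.0017584 ,
        0.94292847, -0.07981315]), 'joint_velocities': array([ 1.67174033e-03,  7.83988050e-04, -2.01204821e-05,  1.33363377e-04,
        5.57150303e-04, -4.52457215e-04,  2.26949958e-04]), 'effort': array([ 1.35355436e-03, -7.65046477e+01,  1.49710815e+00, -2.52347428e+01,
       -5.24115376e-02,  1.69274560e-02,  1.64121716e-04]), 'eef_pos': array([ 197.95089976, -696.95458653,  217.7561815 ]), 'tcp_rot': array([-3.11003705e+00, -4.33142818e-01,  5.21378835e-04]), 'wrist_force': array([-0.75585963,  0.2902923 , -0.02298982]), 'moment': array([0.04190536, 0.02359085, 0.00710224]), 'grip_force': 0.0, 'finger_gap': 1.0034559534394496} 18.8
side [[-0.8206329  -0.57129628  0.01349814]
 [-0.38660845  0.53763553 -0.74932099]
 [ 0.42082721 -0.62013595 -0.66206937]] [452.61132201 247.38427369 622.14359077] 376.7272763404522 376.7272763404522 258.6263261114542 192.18111007339698
top [[ 0.00309367 -0.99995699 -0.00874301]
 [-0.9879818  -0.00170523 -0.15456085]
 [ 0.15453929  0.00911609 -0.98794459]] [  -6.08415691  558.30928607 1148.23747062] 481.82513272584254 481.82513272584254 258.6506255625391 193.91826267864005
```

View pics/side0.png

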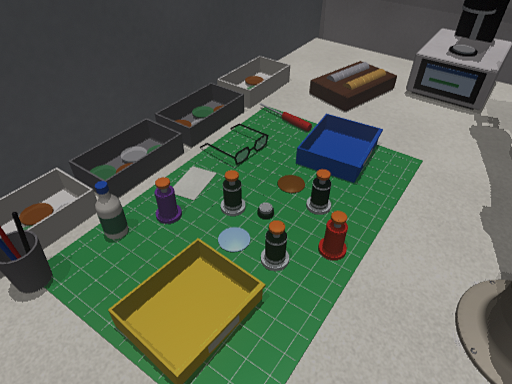

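View pics/top0.png

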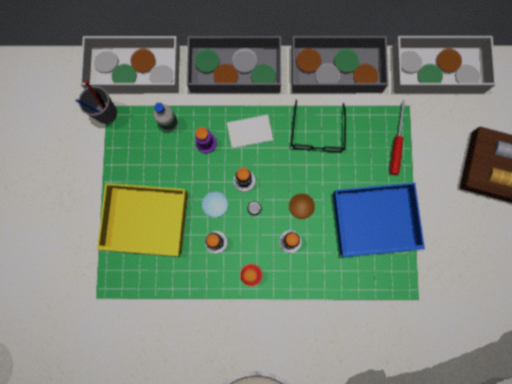

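The side view shows black-barrelled plungers at (232,190), (321,190) and (276,245), a purple decoy at (167,200) and a red one at (335,235). The top view shows black ones with caps at (243,174), (213,241) and (291,240), purple at (203,133), red at (251,273), the yellow bin at (143,220) and the blue bin at (378,220). I take the three black-barrelled ones, since the text says black barrel and excludes purple and red. I'll measure them and confirm in a crop.

```bash
cat > h.py <<'E'
import numpy as np,cv2
def world(d,m):
    v,u=np.nonzero(m&(d["range_z"]>0));z=d["range_z"][v,u]
    c=np.c_[(u-d["cx"])/d["fx"]*z,(v-d["cy"])/d["fy"]*z,z]
    return (c-d["t"])@d["R"],u,v
def hsv(d): return cv2.cvtColor(d["image"],cv2.COLOR_RGB2HSV)
def caps(d):
    h=hsv(d);m=((h[...,0]>=7)&(h[...,0]<=16)&(h[...,1]>190)&(h[...,2]>120)).astype(np.uint8)
    n,l,st,ce=cv2.connectedComponentsWithStats(m)
    for i in range(1,n):
        if st[i,4]<25: continue
        p,u,v=world(d,l==i)
        if len(p)==0: continue
        zt=np.percentile(p[:,2],90);q=p[p[:,2]>zt-5]
        if 40<zt<200: print(ce[i].round(),"n",len(q),"top z",zt.round(1),"mid",((q.min(0)+q.max(0))/2).round(1),"mean",q.mean(0).round(1),"ext",np.ptp(q,axis=0).round())
E
python3 - <<'E'
from h import *
D={n:np.load(n+"0.npy",allow_pickle=True).item() for n in("side","top")}
for n,d in D.items():
    print(n);caps(d);h=hsv(d)
    for nm,a,b in(("yellow",22,32),("blue",108,124)):
        m=((h[...,0]>=a)&(h[...,0]<=b)&(h[...,1]>180)&(h[...,2]>60))
        p,u,v=world(d,m)
        r=p[(p[:,2]>44)&(p[:,2]<56)];f=p[(p[:,2]<10)]
        for k in(r,f):
            (c,s,ang)=cv2.minAreaRect(k[:,:2].astype(np.float32));print(nm,len(k),np.round(c,1),np.round(s,1),round(ang,2),np.median(k[:,2]))
a=cv2.resize(D["top"]["image"][110:290,180:320],None,fx=3,fy=3,interpolation=2)
b=cv2.resize(D["side"]["image"][160:280,150:360],None,fx=1.8,fy=1.8)
o=np.zeros((540,800,3),np.uint8);o[:540,:420]=a;o[:216,420:798]=b
cv2.imwrite("pics/crop.png",o[:,:,::-1])
E
```

```text
side
[231. 175.] n 89 top z 99.2 mid [597.9  35.9  98.1] mean [597.2  37.3  98. ] ext [26. 27.  5.]
[323. 173.] n 88 top z 99.3 mid [444.3 -80.1  97.5] mean [442.8 -78.8  98. ] ext [27. 25.  5.]
[162. 182.] n 91 top z 99.0 mid [696.2 136.8  97.8] mean [696.6 137.   98. ] ext [25. 27.  4.]
[339. 216.] n 131 top z 99.4 mid [360.4  17.2  97.8] mean [359.6  18.   98.1] ext [28. 29.  5.]
[277. 226.] n 137 top z 99.4 mid [440.4 105.6  97.9] mean [440.3 105.8  98.1] ext [27. 29.  5.]
yellow 951 [494.  284.7] [197.8 165. ] 85.75 49.974144411750245
yellow 6333 [495.3 282. ] [185.7 156.6] 85.59 4.202614327796706
blue 396 [ 495.8 -295.3] [163.5 203.2] 5.23 49.964309591096594
blue 1391 [ 499.  -293.2] [155.  198.9] 6.16 4.41430698619698
top
[201. 133.] n 65 top z 101.7 mid [697.8 132.7 101. ] mean [699.3 133.8  99.7] ext [24. 23.  8.]
[243. 174.] n 79 top z 101.4 mid [598.5  33.2 100.4] mean [598.7  32.9  99.2] ext [22. 26.  8.]
[212. 240.] n 81 top z 101.7 mid [441.1 101.7 100.1] mean [441.9 101.8  99.4] ext [23. 26.  7.]
[292. 239.] n 87 top z 101.0 mid [443.9 -81.9  99.7] mean [444.5 -82.4  98.9] ext [23. 26.  7.]
[250. 275.] n 98 top z 101.1 mid [361.2  14.1 100.2] mean [362.3  14.4  99.1] ext [27. 28.  8.]
yellow 378 [494.9 281.7] [196.7 159.8] 85.92 50.30641854971394
yellow 3970 [500.1 282.6] [194.6 149.6] 85.5 4.959868220077361
blue 486 [ 496.1 -296.6] [160.1 196.3] 5.47 50.44071537627312
blue 4226 [ 502.  -302.5] [149.9 184. ] 5.46 4.7425597458682365
```

View pics/crop.png

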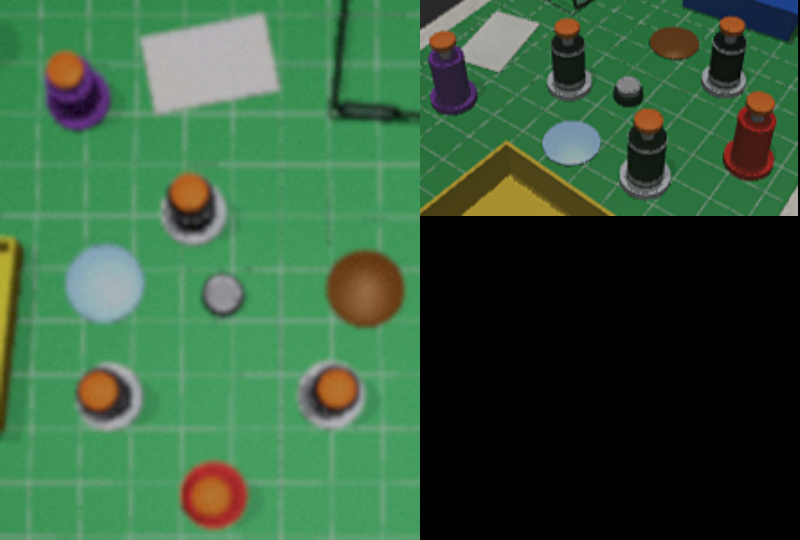

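The crop confirms it: black barrels on aluminium feet at P1 (598,34), P2 (441,103) and P3 (444,-81). The other two are purple and red. I'll start the approach, turning the tool so its y lies along world x.

Create go.py:
```python
import sys,numpy as np
from scipy.spatial.transform import Rotation as R
from cell import sensors
s=sensors.state();r=R.from_rotvec(s["tcp_rot"]);M=r.as_matrix()
print("t",round(s["t"],2),"pos",s["eef_pos"].round(1),"ydir",np.degrees(np.arctan2(M[1,1],M[0,1])).round(1),"z",M[:,2].round(3),"F",s["wrist_force"].round(2),"gap",round(s["finger_gap"],3),"grip",round(s["grip_force"],1),"q",s["qpos"].round(2))
a=list(map(float,sys.argv[1:]))
for i in range(0,len(a),4):
    d=M.T@(np.array(a[i:i+3])-s["eef_pos"])
    yd=np.arctan2(M[1,1],M[0,1]);k=(np.radians(a[i+3])-yd+np.pi)%(2*np.pi)-np.pi
    print(a[i:i+4],"->",(d/200).round(3),"roll",round(-k/np.pi,3))
```

```text
(no output)
```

Call:
jog_arm --plan '[0, 0.75, -1, 0, -0.41, 0, 0.75, -1, 0, -0.41, 0, 0.75, -1, 0, -0.41, 0, 0.75, -1, 0, -0.41, 0, 0.75, -1, 0, -0.41, 0, 0.75, -1, 0, -0.41, 0, 0.75, -1, 0, -0.41, 0, 0.75, -1, 0, -0.41, 0, 0.75, -1, 0, -0.41, 0, 0.75, -1, 0, -0.41]'

```text
t: 1.1
eef_pos: [287.5, -463.9, 218.4]
tcp_rot: [-2.227, -2.215, -0.0]
wrist_force: [-1.3, -0.7, -0.3]
finger_gap: 0.189
grip_force: 0.0
```

```bash
python3 go.py 444 -81 150 0
```

```text
t 1.1 pos [ 287.5 -463.9  218.4] ydir -0.3 z [-0.     0.001 -1.   ] F [-1.28 -0.7  -0.26] gap 0.189 grip 0.0 q [ 1.19  0.41 -0.38  1.99  0.21  0.78  0.68]
[444.0, -81.0, 150.0, 0.0] -> [1.918 0.773 0.343] roll -0.002
```

Call:
jog_arm --plan '[0, 1, 0.6, 0, 0, 0, 1, 0.6, 0, 0, 0, 1, 0.6, 0, 0, 0, 1, 0.6, 0, 0, 0, 1, 0.6, 0, 0, 0, 1, 0.6, 0, 0, 0, 1, 0.6, 0, 0]'

```text
t: 1.8
eef_pos: [409.0, -264.4, 218.5]
tcp_rot: [-2.228, -2.214, 0.001]
wrist_force: [0.2, 0.3, -0.1]
finger_gap: 0.004
grip_force: 0.0
```

Call:
jog_arm --plan '[0, 0.92, 0.17, 0, 0, 0, 0.92, 0.17, 0, 0, 0, 0.92, 0.17, 0.2, 0, 0, 0.92, 0.17, 0.34, 0, 0, 0.92, 0.17, 0.34, 0, 0, 0.92, 0.17, 0.34, 0, 0, 0.92, 0.17, 0.34, 0, 0, 0.92, 0.17, 0.34, 0]'

```text
t: 2.6
eef_pos: [444.2, -82.8, 151.3]
tcp_rot: [2.231, 2.21, 0.0]
wrist_force: [-0.3, -0.6, 0.1]
finger_gap: 0.006
grip_force: 0.0
```

```bash
python3 go.py 444 -81 105 0 444 -81 92 0
```

```text
t 2.6 pos [444.2 -82.8 151.3] ydir -0.5 z [ 0.001 -0.001 -1.   ] F [-0.32 -0.63  0.14] gap 0.006 grip 0.0 q [ 0.36  0.41 -0.41  2.26  0.32  0.53 -0.3 ]
[444.0, -81.0, 105.0, 0.0] -> [ 0.009 -0.001  0.231] roll -0.003
[444.0, -81.0, 92.0, 0.0] -> [ 0.009 -0.001  0.296] roll -0.003
```

Press to about z 92, in steps.

Call:
jog_arm --plan '[0, 0.01, 0, 0.15, 0, 0, 0.01, 0, 0.23, 0, 0, 0.01, 0, 0.26, 0, 0, 0.01, 0, 0.28, 0, 0, 0.01, 0, 0.3, 0, 0, 0.01, 0, 0.3, 0, 0, 0.01, 0, 0.3, 0, 0, 0.01, 0, 0.3, 0]'

```text
t: 3.4
eef_pos: [444.2, -79.1, 91.0]
tcp_rot: [2.228, 2.214, 0.0]
wrist_force: [-0.4, -1.4, 1.8]
finger_gap: 0.004
grip_force: 1.1
```

Call:
jog_arm --plan '[0, 0, 0, 0, 0, 0, 0, 0, 0, 0, 0, 0, 0, 0, 0]'

```text
t: 3.7
eef_pos: [444.1, -78.9, 90.7]
tcp_rot: [2.228, 2.215, 0.0]
wrist_force: [-0.7, -2.0, 1.7]
finger_gap: 0.006
grip_force: 1.1
```

P3 is weak (about 1.8 N at 7 mm). Next is P2.

Call:
jog_arm --plan '[0, 0, 0, -0.2, 0, 0, 0, 0, -0.2, 0, 0, 0.92, -0.015, -0.2, 0, 0, 0.92, -0.015, -0.2, 0, 0, 0.92, -0.015, -0.2, 0, 0, 0.92, -0.015, -0.2, 0, 0, 0.92, -0.015, -0.2, 0, 0, 0.92, -0.015, -0.2, 0, 0, 0.92, -0.015, -0.2, 0]'

```text
t: 4.6
eef_pos: [441.9, 104.0, 130.3]
tcp_rot: [2.229, 2.214, -0.002]
wrist_force: [0.2, 0.2, 0.7]
finger_gap: 0.005
grip_force: 0.0
```

```bash
python3 go.py 441 103.5 105 0 441 103.5 92 0
```

```text
t 4.6 pos [441.9 104.  130.3] ydir -0.4 z [-0.001 -0.001 -1.   ] F [0.24 0.2  0.67] gap 0.005 grip 0.0 q [-0.09  0.45 -0.36  2.27  0.34  0.47 -0.73]
[441.0, 103.5, 105.0, 0.0] -> [-0.002 -0.004  0.127] roll -0.002
[441.0, 103.5, 92.0, 0.0] -> [-0.002 -0.004  0.192] roll -0.002
```

Call:
jog_arm --plan '[0, 0, 0, 0.12, 0, 0, 0, 0, 0.15, 0, 0, 0, 0, 0.17, 0, 0, 0, 0, 0.19, 0, 0, 0, 0, 0.19, 0, 0, 0, 0, 0.19, 0, 0, 0, 0, 0.19, 0]'

```text
t: 5.3
eef_pos: [442.0, 103.9, 93.2]
tcp_rot: [2.229, 2.213, -0.002]
wrist_force: [-1.5, -1.9, 7.6]
finger_gap: 0.008
grip_force: 3.9
```

Call:
jog_arm --plan '[0, 0, 0, -0.2, 0, 0, 0, 0, -0.2, 0, 0, -0.35, 0.8, -0.2, 0, 0, -0.35, 0.8, -0.2, 0, 0, -0.35, 0.8, -0.2, 0, 0, -0.35, 0.8, -0.2, 0, 0, -0.35, 0.8, -0.2, 0, 0, -0.35, 0.8, -0.2, 0, 0, -0.35, 0.8, -0.2, 0]'

```text
t: 6.2
eef_pos: [600.4, 34.6, 132.5]
tcp_rot: [-2.226, -2.215, 0.001]
wrist_force: [-0.3, 0.3, -0.1]
finger_gap: 0.006
grip_force: 0.0
```

```bash
python3 go.py 598 34.5 105 0 598 34.5 92 0
```

```text
t 6.2 pos [600.4  34.6 132.5] ydir -0.3 z [-0.001  0.    -1.   ] F [-0.26  0.3  -0.15] gap 0.006 grip 0.0 q [ 0.11  0.58 -0.39  1.95  0.34  0.67 -0.49]
[598.0, 34.5, 105.0, 0.0] -> [-0.001 -0.012  0.138] roll -0.002
[598.0, 34.5, 92.0, 0.0] -> [-0.001 -0.012  0.203] roll -0.002
```

P2 is stiff (7.6 N at about 5 mm). Next is P1.

Call:
jog_arm --plan '[0, 0, -0.01, 0.12, 0, 0, 0, -0.01, 0.16, 0, 0, 0, -0.01, 0.18, 0, 0, 0, -0.01, 0.2, 0, 0, 0, -0.01, 0.2, 0, 0, 0, -0.01, 0.2, 0, 0, 0, -0.01, 0.2, 0]'

```text
t: 6.9
eef_pos: [599.4, 34.6, 93.7]
tcp_rot: [2.227, 2.215, -0.0]
wrist_force: [-3.5, -0.3, 8.6]
finger_gap: 0.008
grip_force: 3.8
```

```bash
python3 go.py 598 34.5 150 0
python3 - <<'E'
from cell import optics
from h import *
for n in("top","side"):
    d=optics.get_image(n);print(n);caps(d)
E
```

```text
t 6.9 pos [599.4  34.6  93.7] ydir -0.3 z [ 0. -0. -1.] F [-3.48 -0.28  8.59] gap 0.008 grip 3.8 q [ 0.09  0.63 -0.35  1.98  0.38  0.59 -0.52]
[598.0, 34.5, 150.0, 0.0] -> [-0.001 -0.007 -0.281] roll -0.002
top
[212. 240.] n 93 top z 101.2 mid [442.2 101.8 100.3] mean [441.6 102.   99.2] ext [25. 26.  8.]
side
[323. 173.] n 88 top z 99.1 mid [443.2 -79.6  97.4] mean [442.6 -79.   97.9] ext [28. 27.  5.]
[162. 181.] n 87 top z 99.0 mid [696.8 136.4  97.5] mean [697.1 136.9  97.8] ext [26. 29.  5.]
[277. 226.] n 140 top z 99.5 mid [440.6 104.7  97.7] mean [440.3 105.8  98. ] ext [28. 29.  5.]
```

P1 is stiff (8.6 N). So P1 and P2 go to yellow and P3 to blue. I'll grasp P1 first.

Call:
jog_arm --plan '[0, 0, -0.005, -0.2, 0, 0.8, 0, -0.005, -0.2, 0, 0.8, 0, -0.005, -0.2, 0, 0.8, 0, -0.005, -0.2, 0, 0.8, 0, -0.005, -0.2, 0, 0.8, 0, -0.005, -0.2, 0, 0.8, 0, -0.005, -0.2, 0, 0.8, 0, -0.005, -0.2, 0, 0.8, 0, -0.005, -0.2, 0, 0.8, 0, -0.005, -0.2, 0]'

```text
t: 8.0
eef_pos: [598.7, 34.2, 132.5]
tcp_rot: [-2.228, -2.215, 0.0]
wrist_force: [-0.5, -0.7, -0.6]
finger_gap: 0.727
grip_force: 0.0
```

```bash
python3 go.py 598 34.5 38 0
```

```text
t 8.0 pos [598.7  34.2 132.5] ydir -0.3 z [-0.  0. -1.] F [-0.51 -0.68 -0.62] gap 0.727 grip 0.0 q [ 0.11  0.58 -0.39  1.95  0.34  0.67 -0.49]
[598.0, 34.5, 38.0, 0.0] -> [ 0.002 -0.003  0.473] roll -0.002
```

Call:
jog_arm --plan '[0.8, 0, 0, 0.12, 0, 0.8, 0, 0, 0.24, 0, 0.8, 0, 0, 0.36, 0, 0.8, 0, 0, 0.47, 0, 0.8, 0, 0, 0.47, 0, 0.3, 0, 0, 0.47, 0, 0.3, 0, 0, 0.47, 0, 0.3, 0, 0, 0.47, 0, 0.3, 0, 0, 0.47, 0, 0.3, 0, 0, 0.47, 0]' --newtons 25

```text
t: 9.0
eef_pos: [598.5, 34.0, 39.2]
tcp_rot: [2.228, 2.215, -0.0]
wrist_force: [1.0, -0.7, 3.0]
finger_gap: 0.426
grip_force: 25.0
```

```bash
python3 go.py 598 34.5 130 0
```

```text
t 9.0 pos [598.5  34.   39.2] ydir -0.3 z [ 0. -0. -1.] F [ 0.97 -0.66  3.  ] gap 0.426 grip 25.0 q [ 0.05  0.71 -0.3   2.01  0.43  0.49 -0.57]
[598.0, 34.5, 130.0, 0.0] -> [ 0.002 -0.003 -0.454] roll -0.002
```

Call:
jog_arm --plan '[0.3, 0, 0, -0.2, 0, 0.3, 0, 0, -0.4, 0, 0.3, 0, 0, -0.6, 0, 0.3, 0.2, -0.1, -0.6, 0, 0.3, 0.4, -0.2, -0.6, 0, 0.3, 0.6, -0.3, -0.6, 0.01, 0.3, 0.8, -0.4, -0.6, 0.02, 0.3, 1, -0.5, -0.6, 0.02, 0.3, 1, -0.5, -0.6, 0.02, 0.3, 1, -0.5, -0.6, 0.02]'

```text
t: 10.0
eef_pos: [498.9, 235.8, 158.6]
tcp_rot: [-2.293, -2.147, 0.001]
wrist_force: [0.8, 0.0, -3.9]
finger_gap: 0.427
grip_force: 25.0
```

```bash
python3 go.py 497.5 325 160 -4.1 497.5 325 43 -4.1
```

```text
t 10.0 pos [498.9 235.8 158.6] ydir -3.7 z [-0. -0. -1.] F [ 0.85  0.01 -3.9 ] gap 0.427 grip 25.0 q [-0.27  0.5  -0.39  2.04  0.3   0.66 -0.92]
[497.5, 325.0, 160.0, -4.1] -> [ 0.445 -0.036 -0.007] roll 0.002
[497.5, 325.0, 43.0, -4.1] -> [ 0.445 -0.036  0.578] roll 0.002
```

Move across, then down to just above the floor (TCP about 47).

Call:
jog_arm --plan '[0.3, 0.2, -0.02, 0, 0, 0.3, 0.445, -0.035, 0, 0, 0.3, 0.445, -0.035, 0, 0, 0.3, 0.445, -0.035, 0.15, 0, 0.3, 0.445, -0.035, 0.3, 0, 0.3, 0.445, -0.035, 0.45, 0, 0.3, 0.445, -0.035, 0.53, 0, 0.3, 0.445, -0.035, 0.55, 0, 0.3, 0.445, -0.035, 0.56, 0, 0.3, 0.445, -0.035, 0.56, 0]'

```text
t: 11.0
eef_pos: [499.7, 323.6, 47.2]
tcp_rot: [2.297, 2.142, 0.001]
wrist_force: [-0.3, 0.2, -4.5]
finger_gap: 0.425
grip_force: 25.0
```

```bash
python3 go.py 497.5 325 43 -4.1
```

```text
t 11.0 pos [499.7 323.6  47.2] ydir -4.0 z [ 0.001  0.    -1.   ] F [-0.27  0.25 -4.53] gap 0.425 grip 25.0 q [-0.48  0.69 -0.29  2.01  0.4   0.49 -1.13]
[497.5, 325.0, 43.0, -4.1] -> [ 0.006 -0.012  0.021] roll 0.001
```

Lower the last ~4 mm slowly, watching the force.

Call:
jog_arm --plan '[0.3, 0, 0, 0.005, 0, 0.3, 0, 0, 0.01, 0, 0.3, 0, 0, 0.015, 0, 0.3, 0, 0, 0.02, 0, 0.3, 0, 0, 0.022, 0, 0.3, 0, 0, 0.022, 0]'

```text
t: 11.6
eef_pos: [499.1, 324.1, 43.1]
tcp_rot: [2.296, 2.144, 0.001]
wrist_force: [-1.4, -1.2, 7.2]
finger_gap: 0.425
grip_force: 25.0
```

Call:
jog_arm --plan '[0.75, 0, 0, 0, 0, 0.75, 0, 0, 0, 0, 0.75, 0, 0, 0, 0, 0.75, 0, 0, 0, 0, 0.75, 0, 0, 0, 0, 0.75, 0, 0, -0.1, 0, 0.75, 0, 0, -0.3, 0, 0.75, 0, 0, -0.45, 0, 0.75, 0, 0, -0.45, 0, 0.75, 0, 0, -0.45, 0]'

```text
t: 12.6
eef_pos: [499.3, 323.9, 132.7]
tcp_rot: [2.297, 2.143, 0.002]
wrist_force: [-0.1, 0.8, 0.2]
finger_gap: 0.748
grip_force: 0.0
```

```bash
python3 go.py 441 103.5 135 -4
python3 - <<'E'
from cell import optics
from h import *
d=optics.get_image("side");caps(d)
E
```

```text
t 12.6 pos [499.3 323.9 132.7] ydir -4.0 z [ 0.001  0.001 -1.   ] F [-0.1   0.83  0.24] gap 0.748 grip 0.0 q [-0.42  0.57 -0.37  1.96  0.32  0.66 -1.06]
[441.0, 103.5, 135.0, -4.0] -> [-1.12  -0.215 -0.013] roll 0.0
[323. 173.] n 85 top z 99.5 mid [443.2 -80.   97.7] mean [442.6 -79.   98.2] ext [28. 25.  5.]
[339. 216.] n 130 top z 99.3 mid [360.2  17.7  97.9] mean [359.6  18.1  98.1] ext [28. 29.  6.]
[276. 226.] n 131 top z 99.2 mid [440.9 104.9  97.5] mean [440.6 105.3  98. ] ext [27. 28.  5.]
[163. 298.] n 125 top z 103.0 mid [497.4 329.6 101.7] mean [495.6 330.5 102. ] ext [23. 19.  4.]
```

P1 is standing in yellow with its cap top at z 103. Now P2.

Call:
jog_arm --plan '[0.75, -1, -0.2, 0, 0, 0.75, -1, -0.2, 0, 0, 0.75, -1, -0.2, 0, 0, 0.75, -1, -0.2, 0, 0, 0.75, -1, -0.2, 0, 0, 0.75, -1, -0.2, 0, 0, 0.75, -1, -0.2, 0, 0]'

```text
t: 13.35
eef_pos: [445.8, 128.4, 131.8]
tcp_rot: [-2.295, -2.144, -0.001]
wrist_force: [-0.1, 0.5, 0.4]
finger_gap: 0.747
grip_force: 0.0
```

```bash
python3 go.py 441.5 103.7 39 -4
```

```text
t 13.35 pos [445.8 128.4 131.8] ydir -3.9 z [-0.     0.001 -1.   ] F [-0.11  0.47  0.38] gap 0.747 grip 0.0 q [-0.12  0.45 -0.38  2.25  0.35  0.49 -0.85]
[441.5, 103.7, 39.0, -4.0] -> [-0.125 -0.013  0.464] roll 0.001
```

Call:
jog_arm --plan '[0.75, -0.125, -0.015, 0, 0, 0.75, -0.125, -0.015, 0.1, 0, 0.75, -0.125, -0.015, 0.25, 0, 0.75, -0.125, -0.015, 0.4, 0, 0.75, -0.125, -0.015, 0.465, 0, 0.3, -0.125, -0.015, 0.465, 0, 0.3, -0.125, -0.015, 0.465, 0, 0.3, -0.125, -0.015, 0.465, 0, 0.3, -0.125, -0.015, 0.465, 0, 0.3, -0.125, -0.015, 0.465, 0]'

```text
t: 14.35
eef_pos: [440.9, 102.6, 39.9]
tcp_rot: [2.296, 2.143, 0.002]
wrist_force: [-2.6, 1.5, 4.1]
finger_gap: 0.428
grip_force: 25.0
```

```bash
python3 go.py 491.5 241 160 -4
```

```text
t 14.35 pos [440.9 102.6  39.9] ydir -3.9 z [ 0.001  0.001 -1.   ] F [-2.59  1.47  4.13] gap 0.428 grip 25.0 q [-0.22  0.61 -0.19  2.35  0.52  0.22 -0.95]
[491.5, 241.0, 160.0, -4.0] -> [ 0.708  0.205 -0.6  ] roll 0.0
```

Call:
jog_arm --plan '[0.3, 0, 0, -0.2, 0, 0.3, 0, 0, -0.4, 0, 0.3, 0, 0, -0.6, 0, 0.3, 0.2, 0.06, -0.6, 0, 0.3, 0.4, 0.12, -0.6, 0, 0.3, 0.6, 0.18, -0.6, 0, 0.3, 0.71, 0.205, -0.6, 0, 0.3, 0.71, 0.205, -0.6, 0, 0.3, 0.71, 0.205, -0.45, 0, 0.3, 0.71, 0.205, -0.3, 0]'

```text
t: 15.35
eef_pos: [491.6, 240.4, 99.2]
tcp_rot: [2.297, 2.142, 0.002]
wrist_force: [-0.3, 0.3, -4.2]
finger_gap: 0.429
grip_force: 25.0
```

```bash
python3 go.py 491.5 241 48 -4
```

```text
t 15.35 pos [491.6 240.4  99.2] ydir -4.0 z [ 0.001  0.    -1.   ] F [-0.33  0.31 -4.24] gap 0.429 grip 25.0 q [-0.3   0.58 -0.37  2.09  0.41  0.53 -1.04]
[491.5, 241.0, 48.0, -4.0] -> [ 0.003 -0.001  0.256] roll 0.0
```

Call:
jog_arm --plan '[0.3, 0, 0, 0.1, 0, 0.3, 0, 0, 0.2, 0, 0.3, 0, 0, 0.24, 0, 0.3, 0, 0, 0.255, 0, 0.3, 0, 0, 0.26, 0, 0.3, 0, 0, 0.265, 0, 0.3, 0, 0, 0.27, 0, 0.3, 0, 0, 0.275, 0, 0.3, 0, 0, 0.275, 0]'

```text
t: 16.25
eef_pos: [491.4, 241.3, 44.4]
tcp_rot: [2.296, 2.144, 0.0]
wrist_force: [0.3, 0.1, -2.8]
finger_gap: 0.427
grip_force: 25.0
```

Almost touching, so about 1 mm lower, then release and lift.

Call:
jog_arm --plan '[0.3, 0, 0, 0.004, 0, 0.3, 0, 0, 0.004, 0, 0.75, 0, 0, 0.004, 0, 0.75, 0, 0, 0.004, 0, 0.75, 0, 0, 0.004, 0, 0.75, 0, 0, 0.004, 0, 0.75, 0, 0, 0.004, 0, 0.75, 0, 0, -0.1, 0, 0.75, 0, 0, -0.3, 0, 0.75, 0, 0, -0.5, 0]'

```text
t: 17.25
eef_pos: [490.7, 241.2, 144.8]
tcp_rot: [-2.295, -2.144, 0.003]
wrist_force: [0.6, -0.1, -0.4]
finger_gap: 0.751
grip_force: 0.0
```

```bash
python3 go.py 443.5 -80.5 135 0
python3 - <<'E'
from cell import optics
from h import *
d=optics.get_image("side");caps(d)
E
```

```text
t 17.25 pos [490.7 241.2 144.8] ydir -3.9 z [-0.002 -0.001 -1.   ] F [ 0.58 -0.09 -0.38] gap 0.751 grip 0.0 q [-0.26  0.52 -0.43  2.06  0.35  0.64 -0.99]
[443.5, -80.5, 135.0, 0.0] -> [-1.621 -0.125  0.051] roll -0.022
[323. 173.] n 87 top z 99.2 mid [443.1 -79.6  97.8] mean [442.5 -79.1  98. ] ext [29. 29.  5.]
[339. 216.] n 133 top z 99.1 mid [360.3  17.4  98.2] mean [359.4  18.1  98. ] ext [28. 28.  4.]
[204. 263.] n 131 top z 103.4 mid [490.3 245.9 102.3] mean [488.2 246.8 102.2] ext [26. 23.  5.]
[163. 295.] n 206 top z 103.2 mid [499.6 326.7 101.7] mean [499.2 327.4 101.9] ext [28. 25.  6.]
```

Both are standing in yellow. Now P3.

Call:
jog_arm --plan '[0.75, -0.8, -0.06, 0, -0.02, 0.75, -0.8, -0.06, 0, -0.02, 0.75, -0.8, -0.06, 0, -0.02, 0.75, -0.8, -0.06, 0, -0.02, 0.75, -0.8, -0.06, 0, -0.02]'

```text
t: 17.8
eef_pos: [468.2, 80.5, 144.2]
tcp_rot: [2.232, 2.21, -0.001]
wrist_force: [-0.0, 0.4, -0.1]
finger_gap: 0.749
grip_force: 0.0
```

Call:
jog_arm --plan '[0.75, -0.82, -0.06, 0, 0, 0.75, -0.82, -0.06, 0, 0, 0.75, -0.82, -0.06, 0, 0, 0.75, -0.82, -0.06, 0, 0, 0.75, -0.82, -0.06, 0.05, 0, 0.75, -0.82, -0.06, 0.05, 0, 0.75, -0.82, -0.06, 0.05, 0]'

```text
t: 18.5
eef_pos: [456.0, -79.0, 133.9]
tcp_rot: [-2.224, -2.218, -0.001]
wrist_force: [0.9, -0.0, 1.1]
finger_gap: 0.745
grip_force: 0.0
```

```bash
python3 go.py 443.5 -80.5 39 0
```

```text
t 18.5 pos [456.  -79.  133.9] ydir -0.1 z [-0.     0.001 -1.   ] F [ 0.91 -0.    1.1 ] gap 0.745 grip 0.0 q [ 0.39  0.46 -0.46  2.25  0.41  0.51 -0.4 ]
[443.5, -80.5, 39.0, 0.0] -> [-0.008 -0.062  0.475] roll -0.001
```

Call:
jog_arm --plan '[0.75, -0.01, -0.06, 0, 0, 0.75, -0.01, -0.06, 0.1, 0, 0.75, -0.01, -0.06, 0.25, 0, 0.75, -0.01, -0.06, 0.4, 0, 0.75, -0.01, -0.06, 0.475, 0, 0.3, -0.01, -0.06, 0.475, 0, 0.3, -0.01, -0.06, 0.475, 0, 0.3, -0.01, -0.06, 0.475, 0, 0.3, -0.01, -0.06, 0.475, 0, 0.3, -0.01, -0.06, 0.475, 0]'

```text
t: 19.5
eef_pos: [443.4, -83.5, 40.0]
tcp_rot: [2.228, 2.214, 0.001]
wrist_force: [-2.0, 0.1, 8.6]
finger_gap: 0.426
grip_force: 25.0
```

```bash
python3 go.py 496 -296 160 5.5
```

```text
t 19.5 pos [443.4 -83.5  40. ] ydir -0.4 z [ 0.001 -0.    -1.   ] F [-2.04  0.15  8.63] gap 0.426 grip 25.0 q [ 0.23  0.61 -0.24  2.35  0.61  0.24 -0.57]
[496.0, -296.0, 160.0, 5.5] -> [-1.061  0.27  -0.599] roll -0.033
```

Call:
jog_arm --plan '[0.3, 0, 0, -0.2, 0, 0.3, 0, 0, -0.4, 0, 0.3, 0, 0, -0.6, 0, 0.3, -0.2, 0.05, -0.6, -0.01, 0.3, -0.4, 0.1, -0.6, -0.02, 0.3, -0.6, 0.15, -0.6, -0.03, 0.3, -0.8, 0.2, -0.6, -0.03, 0.3, -1, 0.27, -0.6, -0.03, 0.3, -1, 0.27, -0.6, -0.03, 0.3, -1, 0.27, -0.6, -0.03]'

```text
t: 20.5
eef_pos: [495.4, -284.5, 158.8]
tcp_rot: [-2.124, -2.314, -0.0]
wrist_force: [0.3, -0.2, -2.9]
finger_gap: 0.425
grip_force: 25.0
```

```bash
python3 go.py 496 -296 48 5.5
```

```text
t 20.5 pos [ 495.4 -284.5  158.8] ydir 4.9 z [-0.001  0.001 -1.   ] F [ 0.32 -0.16 -2.95] gap 0.425 grip 25.0 q [ 0.8   0.54 -0.54  1.99  0.42  0.72  0.09]
[496.0, -296.0, 48.0, 5.5] -> [-0.058 -0.002  0.554] roll -0.003
```

Call:
jog_arm --plan '[0.3, -0.06, 0, 0.1, 0, 0.3, -0.06, 0, 0.25, 0, 0.3, -0.06, 0, 0.4, 0, 0.3, -0.06, 0, 0.5, 0, 0.3, -0.06, 0, 0.54, 0, 0.3, -0.06, 0, 0.555, 0, 0.3, -0.06, 0, 0.56, 0, 0.3, -0.06, 0, 0.565, 0, 0.3, -0.06, 0, 0.57, 0, 0.3, -0.06, 0, 0.57, 0]'

```text
t: 21.5
eef_pos: [497.4, -295.8, 45.7]
tcp_rot: [2.121, 2.316, 0.0]
wrist_force: [0.5, 0.4, -2.9]
finger_gap: 0.426
grip_force: 25.0
```

```bash
python3 go.py 496 -296 44 5.5
```

```text
t 21.5 pos [ 497.4 -295.8   45.7] ydir 5.0 z [ 0.001 -0.    -1.   ] F [ 0.55  0.42 -2.88] gap 0.426 grip 25.0 q [ 0.72  0.7  -0.41  2.05  0.57  0.5  -0.03]
[496.0, -296.0, 44.0, 5.5] -> [-0.    -0.007  0.009] roll -0.003
```

Call:
jog_arm --plan '[0.3, 0, 0, 0.004, 0, 0.3, 0, 0, 0.008, 0, 0.3, 0, 0, 0.01, 0, 0.3, 0, 0, 0.01, 0]'

```text
t: 21.9
eef_pos: [497.3, -295.7, 44.1]
tcp_rot: [2.121, 2.317, -0.001]
wrist_force: [-3.4, 0.2, 8.0]
finger_gap: 0.425
grip_force: 25.0
```

Call:
jog_arm --plan '[0.75, 0, 0, 0, 0, 0.75, 0, 0, 0, 0, 0.75, 0, 0, 0, 0, 0.75, 0, 0, 0, 0, 0.75, 0, 0, 0, 0, 0.75, 0, 0, -0.1, 0, 0.75, 0, 0, -0.3, 0, 0.75, 0, 0, -0.5, 0, 0.75, 0, 0, -0.7, 0, 0.75, 0, 0, -0.7, 0]'

```text
t: 22.9
eef_pos: [499.7, -296.3, 188.0]
tcp_rot: [2.117, 2.312, 0.003]
wrist_force: [0.3, 0.5, -0.1]
finger_gap: 0.754
grip_force: 0.0
```

Call:
jog_arm --plan '[0.75, -0.6, -0.6, 0, 0, 0.75, -0.6, -0.6, 0, 0, 0.75, -0.6, -0.6, 0, 0, 0.75, -0.6, -0.6, 0, 0, 0.75, -0.6, -0.6, 0, 0, 0.75, -0.6, -0.6, 0, 0]'

```text
t: 23.5
eef_pos: [388.4, -425.3, 182.7]
tcp_rot: [-2.121, -2.316, -0.001]
wrist_force: [0.7, 0.9, 1.0]
finger_gap: 0.751
grip_force: 0.0
```

```bash
python3 go.py
python3 - <<'E'
from cell import optics
from h import *
I=[]
for n in("side","top"):
    d=optics.get_image(n);print(n);caps(d);I.append(cv2.resize(d["image"],(400,300)))
cv2.imwrite("pics/end.png",np.hstack(I)[:,:,::-1])
E
```

```text
t 23.5 pos [ 388.4 -425.3  182.7] ydir 5.0 z [-0.     0.001 -1.   ] F [0.73 0.93 1.04] gap 0.751 grip 0.0 q [ 1.13  0.52 -0.57  1.96  0.4   0.78  0.42]
side
[343. 121.] n 42 top z 103.8 mid [ 497.5 -292.   102.6] mean [ 497.4 -291.7  102.3] ext [28. 20.  5.]
[162. 182.] n 93 top z 99.2 mid [696.7 136.2  97.3] mean [696.6 137.1  97.8] ext [25. 29.  5.]
[339. 216.] n 132 top z 99.1 mid [360.2  15.9  97.5] mean [359.6  18.   98. ] ext [28. 28.  5.]
[204. 261.] n 184 top z 103.2 mid [491.9 243.4 101.9] mean [491.4 243.6 101.9] ext [29. 29.  5.]
[164. 295.] n 239 top z 103.0 mid [499.4 325.2 101.4] mean [499.  325.6 101.8] ext [29. 30.  5.]
top
[201. 132.] n 64 top z 101.7 mid [698.8 132.8  99.9] mean [699.3 133.9  99.6] ext [23. 22.  6.]
[119. 215.] n 93 top z 105.3 mid [499.9 322.5 103.7] mean [500.4 322.  103.1] ext [26. 27.  7.]
[382. 216.] n 85 top z 105.4 mid [ 497.5 -292.8  105.1] mean [ 497.6 -293.1  103.4] ext [24. 23.  9.]
[153. 218.] n 84 top z 105.9 mid [492.9 240.2 104.4] mean [492.  240.9 103.6] ext [26. 26.  7.]
[250. 275.] n 100 top z 101.3 mid [361.2  14.   99.7] mean [361.6  14.9  99.2] ext [27. 28.  7.]
```

View pics/end.png

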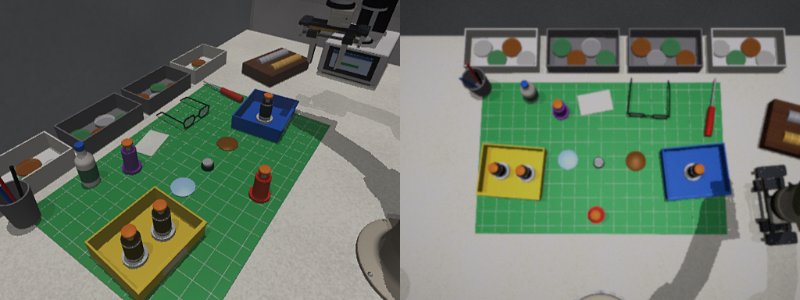

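The picture shows two plungers upright in yellow (top view about (498,170) and (523,172)) and one upright in blue (694,170). The bystanders are unmoved and the arm is clear.

```bash
python3 -c "
from cell import job_done
print(job_done())"
```

```text
the job is handed in; nothing more can be done
None
```

I handed the job in at about 24 s: both stiff plungers stand upright in the yellow bin and the weak one in the blue bin, the bystanders look unmoved in the last picture, and `job_done()` returned no verdict.

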